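# Close the storage jar: disk into the mouth, ring screwed over it

### The job

Close the blue jar. Seat the disk with the red knob flat in the jar's mouth first, then put the red ring down over it and turn the ring clockwise (seen from above) until it stops, with its two white marks in line with the two white dots on the jar; let go and leave it closed. The green-knobbed disk and the green ring belong to another jar and do not fit; mind the tall oven unit on the left and the wall cupboards.

Things in the scene. Friction and masses are not known exactly. Their poses are not given: they have to be found in the camera images.
- jar_mouth (a point): Centre of the blue jar's mouth at its rim, 116 mm above the worktop; the jar does not move. Mouth 30 mm wide. Body 96 mm wide with a flat shoulder 80 mm up; from it a white neck 40 mm wide, bevelled to 35 at the rim. z up; x points to one of two opposite white dots on the shoulder, 39 mm from the axis (half turns do not matter). Lugs on the neck, to 25 mm from the axis, lie over the white dots.
- yellow_dot (a point): One of two opposite yellow dots on the jar's shoulder, 39 mm from its axis, 70 degrees counter-clockwise (from above) of the white dots. The red ring goes on with its white marks over the yellow dots (20 degrees either way will do), past the neck's lugs; turned about 70 degrees clockwise, its lugs slide under them and it meets a stop 2 degrees past the white dots. It turns easily.
- disk_mid (a point): The right disk, loose, upright: its centre, 16 mm above its underside. 32 mm high: black plug (10 high, 26 wide, tapered to 18 at the foot), steel disk (37 wide, 4 thick), red knob to take it by (18 high, 10 wide at its foot, 14 at most). Round, any yaw will do. Seated, the plug is in the mouth, the steel lies on the rim, and this point is 6 mm above the rim.
- ring_mid (a point): The right ring, red, loose, right side up: its centre on the axis, 14 mm above its lower edge. 61 mm wide, 28 high, take it from outside at any angle. Inside 55 mm wide, with a lug under each mark; top flange 3 mm with a 26 mm hole for the knob. z up; x points to one of its two opposite white marks (a half turn makes no difference). Down over the disk, this point is 7 mm below the rim.
There are look-alikes about, which are no part of the job. Leave any brown or pink look-alike of the part that bears disk_mid alone.

How it is judged:
On the way:
1. the red-knobbed disk is seated in the jar's mouth while the ring is still away from the jar (horizontal distance between disk_mid and jar_mouth below 0.008 m and z of disk_mid in the frame of jar_mouth between 0 and 0.01 m and angle between disk_mid's own z axis and vertical below 0.18 rad and distance between ring_mid and jar_mouth above 0.06 m), for 0.2 s.
At the end, for the whole second after the job is handed in: Red-knobbed disk seated (within 8 mm of the mouth's axis, centre 0 to 10 mm above the rim, level within 10 degrees); red ring down over it (axis within 8 mm, centre 2 to 14 mm below the rim, level within 10 degrees), its white marks within 15 degrees of the jar's white dots (horizontal distance between each of disk_mid, ring_mid and jar_mouth below 0.008 m and z of disk_mid in the frame of jar_mouth between 0 and 0.01 m and angle between each of disk_mid, ring_mid's own z axis and vertical below 0.18 rad and z of ring_mid in the frame of jar_mouth between -0.014 and -0.002 m and angle between the x axis of ring_mid and the x axis of jar_mouth, either way round below 0.26 rad); the robot touches nothing.
It also fails if it takes over 53 s, if anything falls off the work surface, if the arm or the gripper's body presses on something with over 40 N, if the wrist force passes 120 N, or if a joint passes its speed limit or range.

### The arm

A 6-joint arm with a two-finger parallel gripper is mounted at the origin on a cart in front of the work surface, level with it; the furniture and walls round the work are solid. World frame = base frame: x ahead of the robot, y to its left, z up, the work surface at z = 0. Lengths are in m, angles in rad, forces in N, time in s.
With the tool pointing down it reaches from about 0.35 to 0.975 m from the base axis. Payload 4.9 kg.
Tool frame: the origin (TCP) lies on the centre line of the jaws, within the pads' length; the fingertips stand 14 mm ahead of it and the grasp point (between the pads) lies 5 mm behind it (manip.nose_length is the distance from the TCP to the fingertips, in m); z points along the fingers, y is the line along which they close (so a half turn about z gives the same grasp; the last joint's range is limited). The gripper opens to 85 mm and grips with 20 to 120 N. Pads are 22 mm wide; open, the fingers measure 114 mm over their backs; the gripper's body (76 mm by 85 mm) begins 54 mm behind the grasp point. The pads swing forward as they close: fully open they stand 13 mm farther back than shut.
Start: joints at [-1.275, 0.053, 1.613, -0, 1.476, -0.119], TCP at [0.252, -0.572, 0.245] pointing down, gripper open.
Joint ranges: [-3.01, 3.01], [-1.01, 2.22], [0.06, 2.58], [-1.02, 4.17], [0.09, 2.62], [-3.14, 3.14]. Speed limits (rad/s): [2.57, 2.57, 3.14, 3.14, 3.14, 3.14].

### API

Orientations are given as a unit quaternion [w, x, y, z].
In Python, from plant import manip, imaging gives the robot as it stands.
- The arm moves only by the tool play_rows, never from a script. Its argument "commands" is a list of rows, each a list of 6 numbers: the shift along the tool's x, y, z in mm, then the turn, a rotation vector about the tool's x, y, z in degrees. A call has 1 to 5 rows; each row shifts and turns the commanded pose from where the row before left it, along the tool's axes as they then stand; what a row does not reach is not made up. A row lasts 1/12 s, in which the tool goes at most 41.7 mm and 7.16 degrees, less where a joint would pass 70% of its speed; a pose out of reach is approached as far as the arm can. A call is refused whole if a number of a shift passes 41.7 or a number of a turn 7.16, either way. A call with a gripper value outside its range is refused whole. "hand" is the finger opening in mm, from 0 to 85.4, set as the call begins (left out, the last holds). The fingers move at their own pace and stop on an object; the grip force is fixed at half the most. Time passes only in rows, so rows that do not move let the fingers close. It gives the time, the measured TCP pose, the force, the opening and the grip force at its end, in the units of the state.
- manip.state(): the state, without advancing time (a new reading comes with each control period).
- imaging.grab_frame(name): name is "scene" or "top"; returns a dict with "image" (384x512x3 uint8, red, green, blue), "fx", "fy", "cx", "cy" (pixels), "k1" (the pictures are not rectified: a ray, as slopes to the right and down, at radius r is drawn at 1 + k1 r^2 times it, then the intrinsics apply), "R" (3x3) and "t" (3): a world point X has camera coordinates R X + t. Camera axes: x right, y down, z forward; pixel columns grow to the right and rows downward; lengths in m; the calibration is good to about 2 mm. A picture is of the moment at which its call begins. There is no depth.
- manip.job_done(): hands the job in; it is judged then, once.
The state is a dict: "time": time; "joint_pos": joint angles; "joint_vel": joint speeds; "joint_efforts": joint torques, N m; "tool_pos": TCP position; "tool_rot": TCP orientation; "contact_force": force on the tool from outside, world axes, zero at the start; "ft_torque": the same for the moment, N m; "gripper_width": opening from 0.0 (shut) to 1.0 (fully open); "grasp_force": force on a finger pad.
Only numpy, scipy, OpenCV 4.12 (cv2) and the standard library are available. Lean on these libraries where they do the work, as an engineer would, in place of code of your own. Each camera call takes 0.05 s, during which the arm holds its last target. There are 200 camera calls.

## Working session

There is one attempt and no reset: what is moved stays moved. The work goes in short steps, Python scripts to look and compute and a tool call to move; the robot and the scene stay as the last step left them, time stands still between calls to the robot, and variables do not carry over. Pictures are saved under pics/ and viewed, at most 10 in all, crops included, and the job is handed in when it is done.

Besides the shell and the picture viewer there is one more tool, called after "Emit:" as name([rows], argument=value, ...), one row to a line, values as JSON. play_rows: Moves the arm, as the interface text tells. Its arguments: {"type":"object","properties":{"commands":{"type":"array","items":{"type":"array","items":{"type":"number"}}},"hand":{"type":"number"}},"required":["commands"]}

```bash
ls; mkdir -p pics
python3 - <<'E'
from plant import manip, imaging
import cv2
for n in ("scene","top"):
    f=imaging.grab_frame(n)
    cv2.imwrite(f"pics/{n}0.png",cv2.resize(f["image"][:,:,::-1],(800,600),interpolation=cv2.INTER_CUBIC))
    cv2.imwrite(f"raw_{n}.png",f["image"][:,:,::-1])
    print(n,{k:(v.tolist() if hasattr(v,'tolist') else v) for k,v in f.items() if k!="image"}, -f["R"].T@f["t"])
print(manip.state())
E
```

```text
pics
scene {'fx': 421.1927800897022, 'fy': 421.1927800897022, 'cx': 257.0493919919292, 'cy': 185.60265184199775, 'k1': -0.07770392615705553, 'R': [[0.7932768283561967, -0.608765427078436, 0.010794831501365915], [-0.22435449636576185, -0.3087444595861558, -0.9243061822985488], [0.5660184922364274, 0.730808807738975, -0.38149908647012404]], 't': [-0.3434639510411293, 0.18194596380085956, 0.709855303357656]} [-0.08850884 -0.67168268  0.44269056]
top {'fx': 436.857457626942, 'fy': 436.857457626942, 'cx': 264.7530238937673, 'cy': 191.80001057937304, 'k1': -0.008988223888348263, 'R': [[0.02744452233802714, -0.9995240689556798, 0.014086652260874324], [-0.982152459833137, -0.029585312807852756, -0.18574513428291908], [0.18607349042073584, -0.008737553681824314, -0.9824969777654798]], 't': [-0.026553093196782417, 0.4367091297488749, 1.071978237450409]} [ 0.23017695 -0.00425381  1.13470602]
{'time': 0.1, 'joint_pos': array([-1.27501894e+00,  5.33160377e-02,  1.61416904e+00, -2.86431991e-05,
        1.47601597e+00, -1.19003712e-01]), 'joint_vel': array([-0.00046071, -0.00086746, -0.00462623,  0.00227909, -0.00030741,
       -0.00174167]), 'joint_efforts': array([ 9.63926723e-04, -3.94901741e+01, -3.71363068e+01, -9.45578813e-05,
        3.94356539e-03,  5.01805062e-06]), 'tool_pos': array([ 0.25169899, -0.57147902,  0.24416294]), 'tool_rot': array([-9.49213103e-04,  9.78570823e-01,  2.05908315e-01, -9.84289934e-05]), 'contact_force': array([-0.07937082,  0.78930888, -0.27059537]), 'ft_torque': array([-0.01054236,  0.03714442,  0.00786275]), 'grasp_force': 0.0, 'gripper_width': 1.0034156460047847}
```

View pics/scene0.png

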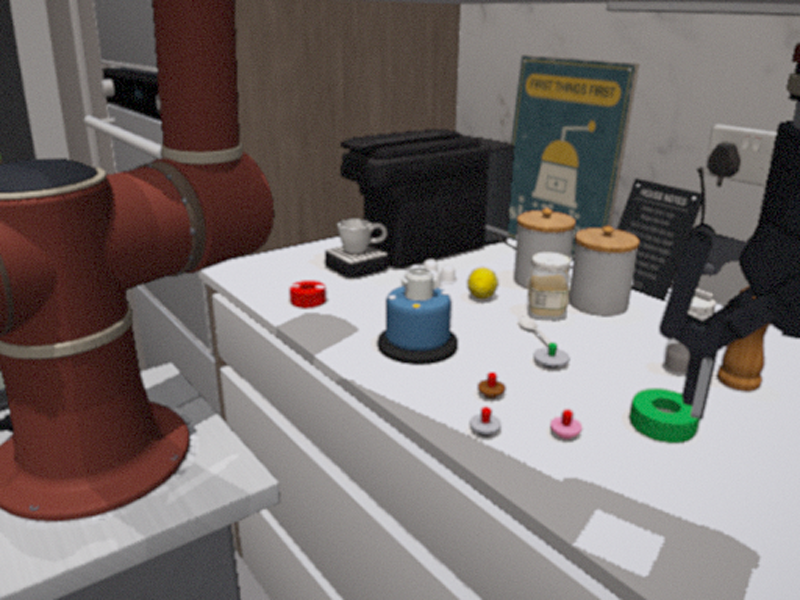

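View pics/top0.png

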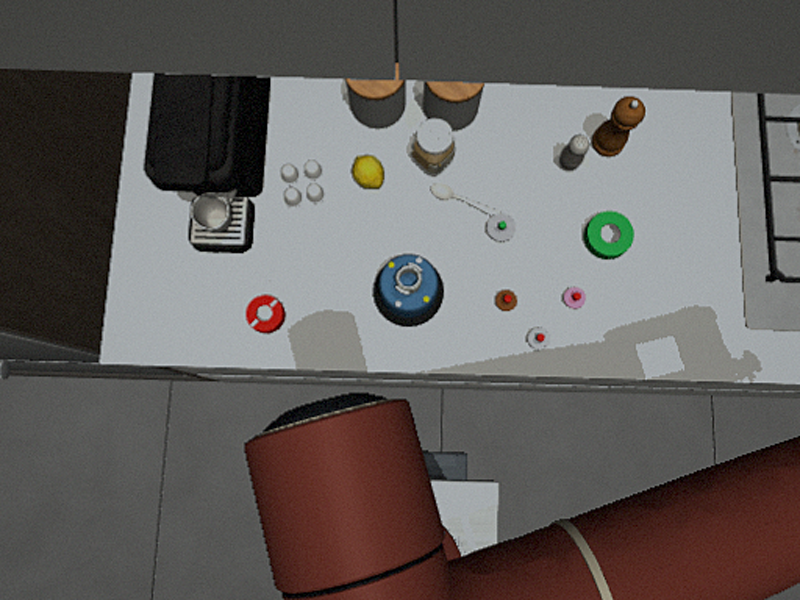

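The scene shows three red-knobbed disks. In the top view (800x600) they are brown (507,299), pink (573,296) and grey steel (538,338). The steel one fits the description. The red ring is at (265,314), the jar at (408,285), and the green ring and disk are at (610,234) and (501,227). I'll measure from the top view and confirm with one enlarged crop.

```bash
cat > h.py <<'E'
import numpy as np, cv2
from plant import manip, imaging
def K(f): return np.array([[f["fx"],0,f["cx"]],[0,f["fy"],f["cy"]],[0,0,1.]])
def pix2w(f,uv,z):
    D=np.array([f["k1"],0,0,0,0.])
    p=cv2.undistortPoints(np.array(uv,float).reshape(1,1,2),K(f),D).ravel()
    d=f["R"].T@np.array([p[0],p[1],1]); c=-f["R"].T@f["t"]
    return c+d*(z-c[2])/d[2]
def w2pix(f,X):
    return cv2.projectPoints(np.array(X,float).reshape(-1,1,3),cv2.Rodrigues(np.array(f["R"]))[0],np.array(f["t"],float),K(f),np.array([f["k1"],0,0,0,0.]))[0].reshape(-1,2)
def blobs(f,lo,hi,box=None,amin=3):
    m=cv2.inRange(cv2.cvtColor(f["image"],cv2.COLOR_RGB2HSV),lo,hi)
    if lo[0]==0 and hi[0]<20 : m|=cv2.inRange(cv2.cvtColor(f["image"],cv2.COLOR_RGB2HSV),(172,lo[1],lo[2]),(179,255,255))
    if box is not None:
        k=np.zeros_like(m);x0,y0,x1,y1=box;k[y0:y1,x0:x1]=1;m=m*k
    n,l,s,c=cv2.connectedComponentsWithStats(m)
    return [(c[i].round(2).tolist(),s[i].tolist()) for i in range(1,n) if s[i][4]>=amin]
E
python3 - <<'E'
from h import *
f=imaging.grab_frame("top"); g=imaging.grab_frame("scene")
S=0.64
print("red",blobs(f,(0,150,110),(6,255,255),(130,150,400,240)))
print("yel",blobs(f,(22,120,100),(35,255,255),(235,155,290,215),1))
print("wht jar",blobs(f,(0,0,150),(179,70,255),(242,163,281,205),1))
print("wht ring",blobs(f,(0,0,120),(179,110,255),(159,190,181,213),1))
print("scene red",blobs(g,(0,170,110),(6,255,255),(180,170,400,300)))
im=f["image"][:,:,::-1]; im2=g["image"][:,:,::-1]
def c(i,x,y,w=48): return cv2.resize(i[y-w//2:y+w//2,x-w//2:x+w//2],(390,290) if 0 else (300,300),interpolation=cv2.INTER_CUBIC)
cv2.imwrite("pics/c1.png",np.vstack([np.hstack([c(im,261,183),c(im,170,201)]),np.hstack([c(im,344,208,72),c(im2,325,265,84)])]))
E
```

```text
red [([369.0, 189.0], [367, 187, 5, 5, 17]), ([168.92, 200.2], [158, 189, 23, 23, 295]), ([324.85, 190.75], [323, 189, 5, 5, 20]), ([345.5, 215.5], [344, 214, 4, 4, 16])]
yel [([250.0, 168.8], [249, 167, 3, 4, 10]), ([272.2, 191.0], [271, 190, 4, 3, 10])]
wht jar [([245.41, 165.17], [242, 163, 12, 9, 46]), ([276.69, 165.98], [269, 163, 12, 11, 59]), ([267.67, 166.11], [266, 165, 4, 3, 9]), ([261.41, 171.53], [254, 168, 16, 11, 32]), ([266.12, 180.65], [263, 175, 6, 10, 17]), ([255.67, 181.0], [255, 180, 2, 3, 3]), ([256.93, 185.33], [253, 183, 9, 5, 15]), ([259.0, 183.0], [258, 183, 3, 1, 3]), ([254.36, 193.91], [253, 193, 4, 3, 11]), ([278.71, 202.35], [276, 199, 5, 6, 17]), ([243.33, 202.67], [242, 200, 5, 5, 15])]
wht ring [([160.27, 190.91], [159, 190, 5, 4, 11]), ([168.37, 200.72], [159, 190, 22, 23, 140]), ([178.43, 210.93], [175, 208, 6, 5, 14])]
scene red [([196.25, 188.34], [186, 180, 22, 17, 274]), ([314.25, 243.15], [312, 239, 5, 9, 40]), ([310.7, 265.05], [309, 261, 5, 9, 37]), ([362.39, 266.98], [360, 263, 6, 9, 44])]
```

View pics/c1.png

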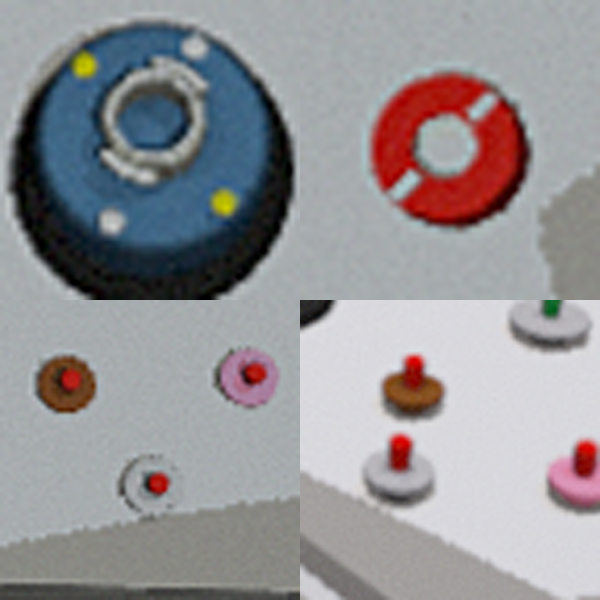

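Confirmed. The crop shows the grey-white steel disk with the red knob, raw top pixel (345.5,215.5) and scene pixel (310.7,265). The brown and pink look-alikes lie apart from it. The ring marks are at about (175.6,194.1) and (162.8,206.9). The jar's white dots are at (267.7,166.1) and (254.4,193.9), and the yellow ones at (250,168.8) and (272.2,191).

Run:
```python
from h import *
from scipy.optimize import least_squares
f=imaging.grab_frame("top"); g=imaging.grab_frame("scene")
P=lambda u,v,z,c=f:pix2w(c,(u,v),z)
W=[P(267.67,166.11,.08),P(254.36,193.91,.08)];Y=[P(250,168.8,.08),P(272.2,191,.08)]
for n,A in(("W",W),("Y",Y)):
    d=A[0]-A[1];print(n,((A[0]+A[1])/2).round(4),np.linalg.norm(d).round(4),np.degrees(np.arctan2(d[1],d[0])).round(1))
print("neck rim",P(146*0+237+151*.16,159+118*.16,.116))
A=[P(175.6,194.1,.028),P(162.8,206.9,.028)];d=A[0]-A[1]
print("ring",(A[0]+A[1])/2,np.linalg.norm(d),np.degrees(np.arctan2(d[1],d[0])),"hole",P(169.2,200.5,.028),"scene",P(196.25,188.34,.016,g))
print("disk",P(345.5,215.5,.028),P(344,216.4,.014),"scene",P(310.7,265.05,.023,g))
r=least_squares(lambda X:np.r_[w2pix(f,X)[0]-(345.5,215.5),w2pix(g,X)[0]-(310.7,265.05)],[.35,-.2,.02]);print(r.x,r.fun)
for n,u,v in(("brown",324.85,190.75),("pink",369,189)):print(n,P(u,v,.028))
print("cup saucer",P(141,155,.04), "oven edge",P(70,230,0),P(85,47,0))
s=manip.state();q=s["tool_rot"];from scipy.spatial.transform import Rotation as R
print(R.from_quat(q,scalar_first=True).as_matrix().round(3),manip.nose_length)
```

```text
W [ 0.4595 -0.0037  0.08  ] 0.0776 -23.4
Y [ 0.4597 -0.0037  0.08  ] 0.0784 46.1
neck rim [ 0.45666056 -0.00380945  0.116     ]
ring [0.40977742 0.22994944 0.028     ] 0.04577238550426408 -41.70206507916971 hole [0.40972802 0.22999262 0.028     ] scene [0.40484271 0.22410064 0.016     ]
disk [ 0.38427862 -0.22241822  0.028     ] [ 0.38376359 -0.22126414  0.014     ] scene [ 0.38395453 -0.22228315  0.023     ]
[ 0.38414996 -0.22273252  0.02326683] [-0.23799     0.29709891  0.26173453 -0.05134316]
brown [ 0.447214   -0.16932712  0.028     ]
pink [ 0.45529302 -0.28398608  0.028     ]
cup saucer [0.52458399 0.30823099 0.04      ] oven edge [0.32927257 0.48696414 0.        ] [0.8438512 0.5020073 0.       ]
[[ 0.915  0.403 -0.   ]
 [ 0.403 -0.915  0.001]
 [ 0.    -0.001 -1.   ]] 0.014
```

Emit:
play_rows([
  [21.8,-22.2,11,0,0,0],
  [21.8,-22.2,11,0,0,0],
  [21.8,-22.2,11,0,0,0],
  [21.8,-22.2,11,0,0,0],
  [21.8,-22.2,11,0,0,0],
], hand=40)

```text
time: 0.72
tool_pos: [0.3071, -0.4251, 0.1897]
tool_rot: [0.0, 0.979, 0.206, 0.0]
contact_force: [0.8, 0.5, -0.1]
gripper_width: 0.47
grasp_force: 0.0
```

Emit:
play_rows([
  [21.8,-22.2,11,0,0,0],
  [21.8,-22.2,11,0,0,0],
  [21.8,-22.2,11,0,0,0],
  [21.8,-22.2,11,0,0,0],
  [21.8,-22.2,11,0,0,0],
])

```text
time: 1.13
tool_pos: [0.3622, -0.2796, 0.135]
tool_rot: [0.0, 0.979, 0.206, 0.0]
contact_force: [0.1, 0.2, -0.6]
gripper_width: 0.471
grasp_force: 0.0
```

Emit:
play_rows([
  [21.8,-22.2,11,0,0,0],
  [21.8,-22.2,11,0,0,0],
  [0,0,0,0,0,0],
])

```text
time: 1.38
tool_pos: [0.3835, -0.2177, 0.1104]
tool_rot: [-0.003, 0.978, 0.208, -0.001]
contact_force: [-0.2, -0.6, 0.3]
gripper_width: 0.467
grasp_force: 0.0
```

Emit:
play_rows([
  [0,0,20,0,0,0],
  [0,0,20,0,0,0],
  [0,0,0,0,0,0],
  [0,0,0,0,0,0],
])

```text
time: 1.72
tool_pos: [0.3831, -0.2224, 0.0726]
tool_rot: [-0.001, 0.979, 0.206, -0.001]
contact_force: [0.7, -0.2, -0.4]
gripper_width: 0.468
grasp_force: 0.0
```

Run:
```python
from h import *
im=[]
for n,x,y in(("scene",318,262),("top",345,212)):
    f=imaging.grab_frame(n)
    im.append(cv2.resize(f["image"][y-35:y+35,x-35:x+35,::-1],(400,400),interpolation=cv2.INTER_CUBIC))
    p=manip.state()["tool_pos"]; print(n,w2pix(f,[p,p-[0,0,.014]]).round(1))
    print(blobs(f,(0,150,110),(6,255,255),(x-35,y-35,x+35,y+35)))
cv2.imwrite("pics/c2.png",np.hstack(im)); print(p)
```

```text
scene [[312.8 240.7]
 [312.3 247.6]]
[([314.55, 242.76], [313, 239, 4, 9, 33]), ([310.61, 264.98], [308, 261, 6, 10, 44])]
top [[349.7 212.9]
 [348.5 213.7]]
[([375.5, 177.25], [374, 177, 4, 2, 4]), ([377.36, 182.27], [375, 179, 5, 7, 11]), ([366.0, 184.5], [366, 183, 1, 4, 4]), ([356.0, 186.0], [355, 185, 3, 3, 3]), ([324.71, 190.5], [323, 189, 4, 4, 14]), ([376.0, 190.67], [375, 190, 3, 2, 3]), ([377.67, 193.83], [376, 193, 4, 3, 6]), ([333.1, 210.1], [330, 208, 7, 5, 10]), ([321.67, 216.0], [321, 215, 2, 3, 3]), ([324.75, 219.5], [324, 218, 2, 4, 4]), ([372.36, 239.09], [370, 237, 5, 6, 11])]
[ 0.38442838 -0.22359071  0.07450901]
```

View pics/c2.png

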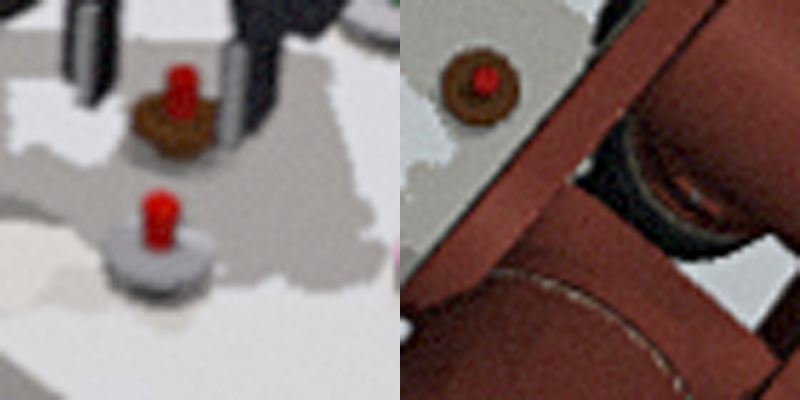

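The scene crop shows the steel disk at (310,265), with the fingertips straddling the line straight above it; the midpoint of the tips is about (311,248). The alignment is good, so I'll descend and grip.

Emit:
play_rows([
  [0,0,14,0,0,0],
  [0,0,14,0,0,0],
  [0,0,14,0,0,0],
  [0,0,0,0,0,0],
])

```text
time: 2.15
tool_pos: [0.3831, -0.2224, 0.0303]
tool_rot: [-0.001, 0.979, 0.206, -0.001]
contact_force: [0.1, 0.1, -0.8]
gripper_width: 0.47
grasp_force: 0.0
```

Emit:
play_rows([
  [0,0,0,0,0,0],
  [0,0,0,0,0,0],
  [0,0,0,0,0,0],
  [0,0,0,0,0,0],
  [0,0,0,0,0,0],
], hand=0)

```text
time: 2.57
tool_pos: [0.3849, -0.2235, 0.0329]
tool_rot: [0.001, 0.979, 0.206, 0.001]
contact_force: [-0.5, 1.6, 7.5]
gripper_width: 0.115
grasp_force: 58.8
```

Emit:
play_rows([
  [0,0,-20,0,0,0],
  [0,0,-40,0,0,0],
  [0,0,-40,0,0,0],
  [0,0,-40,0,0,0],
])

```text
time: 2.9
tool_pos: [0.3833, -0.2223, 0.1726]
tool_rot: [-0.0, 0.979, 0.206, -0.0]
contact_force: [0.9, -0.4, -0.9]
gripper_width: 0.116
grasp_force: 58.9
```

Emit:
play_rows([
  [22.5,-24.3,0,0,0,0],
  [22.5,-24.3,0,0,0,0],
  [22.5,-24.3,0,0,0,0],
  [22.5,-24.3,0,0,0,0],
  [22.5,-24.3,0,0,0,0],
])

```text
time: 3.32
tool_pos: [0.4382, -0.0648, 0.1717]
tool_rot: [0.0, 0.979, 0.206, 0.001]
contact_force: [0.3, 0.4, -1.5]
gripper_width: 0.115
grasp_force: 58.9
```

Emit:
play_rows([
  [22.5,-24.3,0,0,0,0],
  [22.5,-24.3,0,0,0,0],
  [0,0,0,0,0,0],
  [0,0,0,0,0,0],
  [0,0,0,0,0,0],
])

```text
time: 3.73
tool_pos: [0.4593, -0.0037, 0.1712]
tool_rot: [0.0, 0.979, 0.206, -0.0]
contact_force: [0.0, -0.4, -0.2]
gripper_width: 0.113
grasp_force: 59.0
```

Run:
```python
from h import *
ps=[]
f=imaging.grab_frame("scene"); ps=[manip.state()["tool_pos"]]
x,y=270,195
g=imaging.grab_frame("top"); ps.append(manip.state()["tool_pos"]);p=np.mean(ps,0);print(ps)
print(w2pix(f,[p,p-[0,0,.015],p-[0,0,.031],[.4596,-.0037,.116]]).round(1))
a=cv2.resize(f["image"][y-45:y+45,x-45:x+45,::-1],(400,400),interpolation=cv2.INTER_CUBIC)
x,y=262,175
b=cv2.resize(g["image"][y-45:y+45,x-45:x+45,::-1],(400,400),interpolation=cv2.INTER_CUBIC)
cv2.imwrite("pics/c3.png",np.hstack([a,b]))
```

```text
[array([ 0.4592872 , -0.00418336,  0.1712242 ]), array([ 0.45927882, -0.00446637,  0.17123388])]
[[268.9 149.2]
 [268.7 155.8]
 [268.6 162.8]
 [268.3 173.2]]
```

View pics/c3.png

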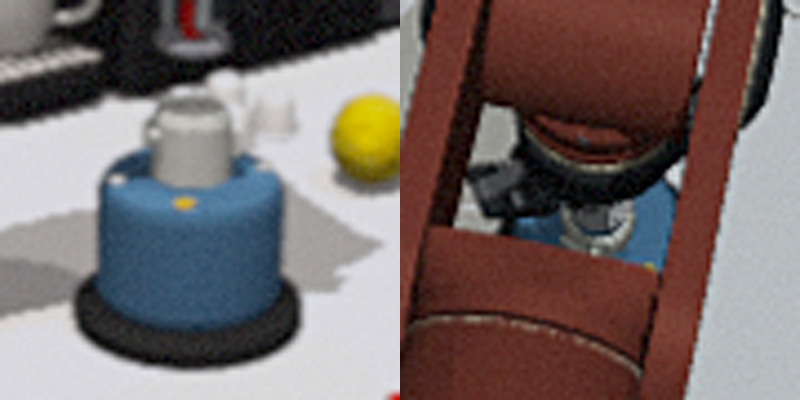

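The disk hangs level, centred over the neck: disk at crop x≈195, neck at x≈193. I'll lower it.

Emit:
play_rows([
  [0,0,12,0,0,0],
  [0,0,10,0,0,0],
  [0,0,5,0,0,0],
  [0,0,3,0,0,0],
  [0,0,0,0,0,0],
])

```text
time: 4.25
tool_pos: [0.4586, -0.0038, 0.1398]
tool_rot: [-0.0, 0.979, 0.206, -0.001]
contact_force: [0.8, 1.1, -1.2]
gripper_width: 0.113
grasp_force: 58.9
```

Emit:
play_rows([
  [0,0,2,0,0,0],
  [0,0,1,0,0,0],
  [0,0,0,0,0,0],
  [0,0,0,0,0,0],
])

```text
time: 4.58
tool_pos: [0.4599, -0.0036, 0.139]
tool_rot: [0.0, 0.979, 0.206, 0.0]
contact_force: [-1.4, 0.3, 2.9]
gripper_width: 0.119
grasp_force: 59.2
```

Emit:
play_rows([
  [0,0,1,0,0,0],
  [0,0,0,0,0,0],
])

```text
time: 4.75
tool_pos: [0.4599, -0.0036, 0.1387]
tool_rot: [0.0, 0.979, 0.206, 0.0]
contact_force: [-4.1, 1.1, 7.7]
gripper_width: 0.114
grasp_force: 59.6
```

Emit:
play_rows([
  [0,0,0,0,0,0],
  [0,0,0,0,0,0],
  [0,0,0,0,0,0],
  [0,0,0,0,0,0],
], hand=40)

```text
time: 5.08
tool_pos: [0.4594, -0.0036, 0.137]
tool_rot: [-0.0, 0.979, 0.206, -0.0]
contact_force: [-0.1, 0.4, -0.9]
gripper_width: 0.47
grasp_force: 0.0
```

Emit:
play_rows([
  [0,0,-15,0,0,0],
  [0,0,-30,0,0,0],
  [0,0,-30,0,0,0],
  [0,0,0,0,0,0],
])

```text
time: 5.42
tool_pos: [0.4627, -0.0041, 0.219]
tool_rot: [0.002, 0.979, 0.206, 0.005]
contact_force: [0.9, -0.1, 1.5]
gripper_width: 0.466
grasp_force: 0.0
```

Run:
```python
from h import *
f=imaging.grab_frame("scene"); print(manip.state()["tool_pos"])
x,y=270,175
print(w2pix(f,[[.4596,-.0037,.122],[.4596,-.0037,.138]])-[x-35,y-35])
print(blobs(f,(0,150,90),(6,255,255),(x-35,y-35,x+35,y+35)))
cv2.imwrite("pics/c4.png",cv2.resize(f["image"][y-35:y+35,x-35:x+35,::-1],(490,490),interpolation=cv2.INTER_CUBIC))
```

```text
[ 0.46171382 -0.00395634  0.21628642]
[[33.344473   30.60517909]
 [33.49807847 23.69836893]]
[([267.7, 166.55], [265, 163, 7, 9, 47])]
```

View pics/c4.png

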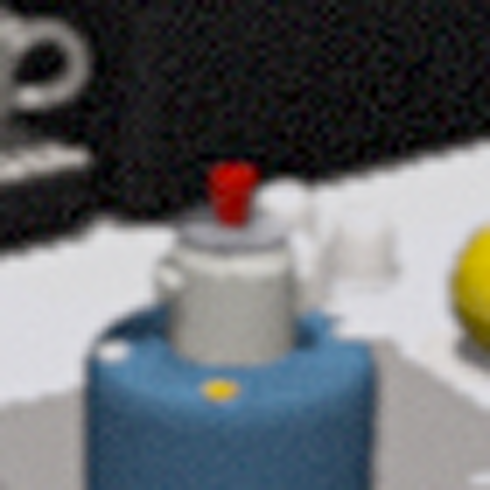

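The disk is seated flat, knob at (267.7,166.6) as predicted. Next is the ring.

Emit:
play_rows([
  [6.1,-29.2,0,0,0,0],
  [6.1,-29.2,0,0,0,0],
  [6.1,-29.2,10,0,0,0],
  [6.1,-29.2,20,0,0,0],
  [6.1,-29.2,20,0,0,0],
], hand=85)

```text
time: 5.88
tool_pos: [0.4281, 0.1435, 0.1613]
tool_rot: [0.0, 0.979, 0.206, 0.0]
contact_force: [-0.8, -0.7, -0.4]
gripper_width: 0.994
grasp_force: 0.0
```

Emit:
play_rows([
  [6.1,-29.2,20,0,0,0],
  [6.1,-29.2,20,0,0,0],
  [6.1,-29.2,20,0,0,0],
  [0,0,20,0,0,0],
  [0,0,0,0,0,0],
])

```text
time: 6.3
tool_pos: [0.4054, 0.2296, 0.0765]
tool_rot: [0.001, 0.978, 0.207, -0.005]
contact_force: [-1.0, -0.8, -0.4]
gripper_width: 0.996
grasp_force: 0.0
```

Emit:
play_rows([
  [0,0,0,0,0,0],
  [0,0,0,0,0,0],
  [0,0,0,0,0,0],
])

```text
time: 6.55
tool_pos: [0.4112, 0.2295, 0.0837]
tool_rot: [-0.0, 0.979, 0.205, 0.001]
contact_force: [0.4, 0.1, -0.0]
gripper_width: 0.997
grasp_force: 0.0
```

Run:
```python
from h import *
f=imaging.grab_frame("scene"); p=manip.state()["tool_pos"];print(p)
x,y=200,180
g=imaging.grab_frame("top")
print(w2pix(f,[p,p-[0,0,.014],[.4098,.23,.028]])-[x-45,y-45])
a=cv2.resize(f["image"][y-45:y+45,x-45:x+45,::-1],(400,400),interpolation=cv2.INTER_CUBIC)
x,y=170,200
b=cv2.resize(g["image"][y-45:y+45,x-45:x+45,::-1],(400,400),interpolation=cv2.INTER_CUBIC)
cv2.imwrite("pics/c5.png",np.hstack([a,b]))
```

```text
[0.4113113  0.22956389 0.08385161]
[[41.22574465 27.71382664]
 [41.46051756 32.84443134]
 [41.56947342 47.96823041]]
```

View pics/c5.png

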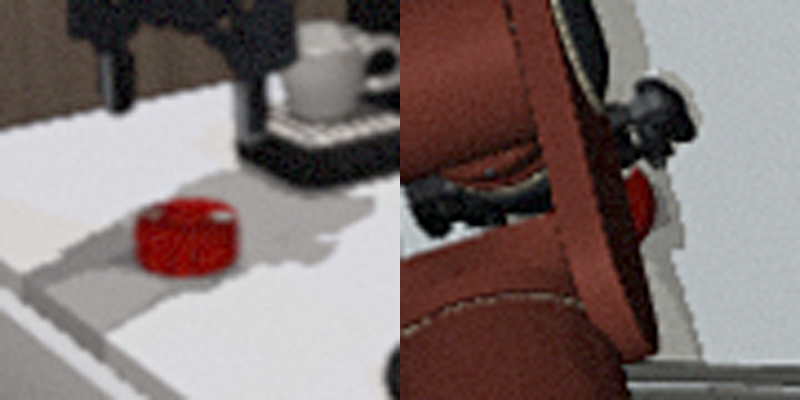

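The fingers straddle the ring: tip midpoint at crop x≈185, ring at x≈187. I'll descend and grip.

Emit:
play_rows([
  [-1,0,20,0,0,0],
  [0,0,20,0,0,0],
  [0,0,18,0,0,0],
  [0,0,11,0,0,0],
  [0,0,0,0,0,0],
])

```text
time: 7.07
tool_pos: [0.4077, 0.2285, 0.0115]
tool_rot: [0.0, 0.979, 0.205, -0.002]
contact_force: [-1.0, 0.3, -0.2]
gripper_width: 0.993
grasp_force: 0.0
```

Emit:
play_rows([
  [0,0,0,0,0,0],
  [0,0,0,0,0,0],
  [0,0,0,0,0,0],
  [0,0,0,0,0,0],
  [0,0,0,0,0,0],
], hand=40)

```text
time: 7.48
tool_pos: [0.4109, 0.23, 0.0154]
tool_rot: [-0.0, 0.979, 0.206, 0.002]
contact_force: [0.6, -0.8, 6.3]
gripper_width: 0.701
grasp_force: 65.0
```

Emit:
play_rows([
  [0,0,-15,0,0,0],
  [0,0,-35,0,0,-7],
  [0,0,-35,0,0,-7],
  [0,0,-35,0,0,-7],
  [0,0,-35,0,0,-7],
])

```text
time: 7.9
tool_pos: [0.4087, 0.2294, 0.1701]
tool_rot: [-0.0, 0.898, 0.439, 0.0]
contact_force: [1.0, -0.3, -0.3]
gripper_width: 0.693
grasp_force: 64.8
```

Emit:
play_rows([
  [0,0,0,0,0,-7],
  [0,0,0,0,0,-7],
  [0,0,0,0,0,-7],
  [0,0,0,0,0,-7],
  [0,0,0,0,0,-7],
])

```text
time: 8.32
tool_pos: [0.409, 0.2294, 0.1686]
tool_rot: [0.0, 0.725, 0.689, 0.0]
contact_force: [-0.1, -0.6, -1.0]
gripper_width: 0.696
grasp_force: 64.8
```

Emit:
play_rows([
  [0,0,0,0,0,-7],
  [0,0,0,0,0,-7],
  [0,0,0,0,0,-7],
  [0,0,0,0,0,-4],
  [0,0,0,0,0,0],
])

```text
time: 8.73
tool_pos: [0.409, 0.2295, 0.1684]
tool_rot: [0.0, 0.56, 0.828, 0.0]
contact_force: [-0.1, 0.2, -0.8]
gripper_width: 0.695
grasp_force: 64.8
```

Run:
```python
from h import *
from scipy.spatial.transform import Rotation as R
s=manip.state();M=R.from_quat(s["tool_rot"],scalar_first=True).as_matrix()
d=np.array([.4596,-.0037,.15])-s["tool_pos"]
print(s["tool_pos"],np.degrees(np.arctan2(M[1,0],M[0,0])),M.T@d*1000,s["joint_pos"],s["gripper_width"])
```

```text
[0.40897709 0.22947103 0.16843236] 111.83287514757497 [-235.27377258  -39.72896094   18.41257541] [ 3.52393398e-01 -2.75409291e-01  2.04523389e+00  5.16410878e-05
  1.37153081e+00 -2.86723693e-02] 0.6953153477406802
```

Emit:
play_rows([
  [-29.4,-5,0,0,0,0],
  [-29.4,-5,0,0,0,0],
  [-29.4,-5,0,0,0,0],
  [-29.4,-5,0,0,0,0],
  [-29.4,-5,0,0,0,0],
])

```text
time: 9.15
tool_pos: [0.4404, 0.0825, 0.1685]
tool_rot: [0.0, 0.562, 0.827, 0.0]
contact_force: [0.8, 0.1, 0.4]
gripper_width: 0.69
grasp_force: 64.8
```

Emit:
play_rows([
  [-29.4,-5,0,0,0,0],
  [-29.4,-5,0,0,0,0],
  [-29.4,-5,0,0,0,0],
  [0,0,0,0,0,0],
  [0,0,0,0,0,0],
])

```text
time: 9.57
tool_pos: [0.4593, -0.0049, 0.1684]
tool_rot: [-0.0, 0.563, 0.827, 0.0]
contact_force: [-0.1, -0.0, -0.8]
gripper_width: 0.695
grasp_force: 64.8
```

Emit:
play_rows([
  [0,0,0,0,0,0],
  [0,0,0,0,0,0],
])

```text
time: 9.73
tool_pos: [0.4589, -0.003, 0.1682]
tool_rot: [-0.0, 0.561, 0.828, 0.0]
contact_force: [0.5, 0.1, -0.6]
gripper_width: 0.696
grasp_force: 64.8
```

Run:
```python
from h import *
from scipy.spatial.transform import Rotation as R
f=imaging.grab_frame("scene");s=manip.state();p=s["tool_pos"];M=R.from_quat(s["tool_rot"],scalar_first=True).as_matrix()
g=imaging.grab_frame("top")
d=np.array([.4596,-.0037,.1105])-p
print(p,np.degrees(np.arctan2(M[1,0],M[0,0])),M.T@d*1000)
x,y=268,170
print(w2pix(f,[p,[.4596,-.0037,.138]])-[x-45,y-45])
print(blobs(f,(0,150,90),(6,255,255),(x-45,y-45,x+45,y+45)))
a=cv2.resize(f["image"][y-45:y+45,x-45:x+45,::-1],(400,400),interpolation=cv2.INTER_CUBIC)
x,y=262,175
b=cv2.resize(g["image"][y-45:y+45,x-45:x+45,::-1],(400,400),interpolation=cv2.INTER_CUBIC)
cv2.imwrite("pics/c6.png",np.hstack([a,b]))
```

```text
[ 0.45896442 -0.00283451  0.16822055] 111.82393151705189 [-1.05761004  0.26808725 57.72022721]
[[45.30844888 25.35918475]
 [45.49807847 38.69836893]]
[([273.82, 152.56], [259, 142, 24, 21, 297]), ([254.5, 144.5], [254, 144, 2, 2, 4]), ([267.7, 167.62], [266, 164, 5, 9, 37])]
```

View pics/c6.png

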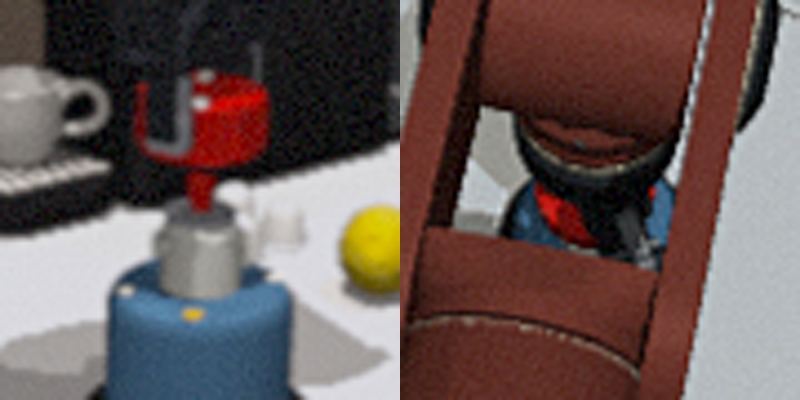

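The ring is level, centred over the neck (crop x≈202 for both), and its marks are in line with the yellow dot. I'll lower it.

Emit:
play_rows([
  [-1,0,15,0,0,0],
  [0,0,15,0,0,0],
  [0,0,10,0,0,0],
  [0,0,6,0,0,0],
  [0,0,4,0,0,0],
])

```text
time: 10.25
tool_pos: [0.459, -0.0042, 0.1173]
tool_rot: [-0.001, 0.561, 0.828, -0.0]
contact_force: [0.3, -0.1, -0.4]
gripper_width: 0.695
grasp_force: 64.8
```

Emit:
play_rows([
  [0,0,3,0,0,0],
  [0,0,2,0,0,0],
  [0,0,1.5,0,0,0],
  [0,0,0,0,0,0],
  [0,0,0,0,0,0],
])

```text
time: 10.67
tool_pos: [0.4598, -0.0048, 0.1122]
tool_rot: [0.0, 0.561, 0.828, 0.0]
contact_force: [0.8, 0.4, -0.4]
gripper_width: 0.694
grasp_force: 64.8
```

Emit:
play_rows([
  [0,0,1,0,0,0],
  [0,0,1,0,0,0],
  [0,0,0,0,0,0],
  [0,0,0,0,0,0],
])

```text
time: 11.0
tool_pos: [0.4599, -0.0048, 0.1103]
tool_rot: [0.0, 0.561, 0.828, 0.0]
contact_force: [-0.1, -0.3, 1.6]
gripper_width: 0.696
grasp_force: 65.0
```

Emit:
play_rows([
  [0,0,0.5,0,0,0],
  [0,0,0,0,0,7],
  [0,0,0,0,0,7],
  [0,0,0,0,0,7],
  [0,0,0,0,0,0],
])

```text
time: 11.42
tool_pos: [0.4603, -0.0049, 0.1102]
tool_rot: [0.001, 0.703, 0.711, 0.001]
contact_force: [0.7, -0.1, 5.5]
gripper_width: 0.694
grasp_force: 65.3
```

```bash
python3 -c "
from h import *
s=manip.state();print(s['tool_pos'],s['contact_force'],s['ft_torque'],s['joint_pos'])"
```

```text
[ 0.46034447 -0.00491513  0.11022839] [ 0.73867394 -0.10244714  5.47334595] [0.00845853 0.01624019 0.00974592] [-1.72534070e-01 -2.31274128e-01  2.11229832e+00 -4.16402665e-05
  1.25860584e+00 -1.83908158e-01]
```

Emit:
play_rows([
  [0,0,0,0,0,7],
  [0,0,0,0,0,7],
  [0,0,0,0,0,7],
  [0,0,0,0,0,7],
  [0,0,0,0,0,0],
])

```text
time: 11.83
tool_pos: [0.4603, -0.0049, 0.1102]
tool_rot: [0.001, 0.854, 0.521, 0.001]
contact_force: [0.9, -1.1, 5.2]
gripper_width: 0.694
grasp_force: 65.4
```

Emit:
play_rows([
  [0,0,0,0,0,6],
  [0,0,0,0,0,6],
  [0,0,0,0,0,4],
  [0,0,0,0,0,3],
  [0,0,0,0,0,0],
])

```text
time: 12.25
tool_pos: [0.4603, -0.0049, 0.1102]
tool_rot: [0.001, 0.927, 0.375, 0.001]
contact_force: [-0.3, -0.4, 5.8]
gripper_width: 0.7
grasp_force: 65.4
```

```bash
python3 -c "
from h import *
from scipy.spatial.transform import Rotation as R
s=manip.state();M=R.from_quat(s['tool_rot'],scalar_first=True).as_matrix();print(s['tool_pos'],s['contact_force'],s['ft_torque'],np.degrees(np.arctan2(M[1,0],M[0,0])))"
```

```text
[ 0.46026003 -0.00494864  0.11021756] [-0.31746795 -0.35444385  5.81951467] [-0.07627502  0.10821613 -0.07928907] 43.99323932385347
```

Emit:
play_rows([
  [0,0,0,0,0,2],
  [0,0,0,0,0,2],
  [0,0,0,0,0,2],
  [0,0,0,0,0,0],
])

```text
time: 12.58
tool_pos: [0.4595, -0.0058, 0.1102]
tool_rot: [0.001, 0.945, 0.326, -0.001]
contact_force: [-3.6, -3.8, 6.9]
gripper_width: 0.694
grasp_force: 65.3
```

```bash
python3 -c "
from h import *
from scipy.spatial.transform import Rotation as R
s=manip.state();M=R.from_quat(s['tool_rot'],scalar_first=True).as_matrix();print(s['tool_pos'],s['contact_force'],s['ft_torque'],np.degrees(np.arctan2(M[1,0],M[0,0])))"
```

```text
[ 0.45948906 -0.00575434  0.11016683] [-3.61985075 -3.81501836  6.90961915] [-0.59877302  0.61361768  0.19175798] 38.07983127867912
```

The torque rises, so the ring is at the stop. I'll release it, retreat and check.

Emit:
play_rows([
  [0,0,0,0,0,0],
  [0,0,0,0,0,0],
  [0,0,0,0,0,0],
  [0,0,0,0,0,0],
], hand=85)

```text
time: 12.92
tool_pos: [0.4592, -0.0045, 0.1087]
tool_rot: [-0.0, 0.946, 0.324, -0.0]
contact_force: [-0.6, 0.1, -0.4]
gripper_width: 0.995
grasp_force: 0.0
```

Emit:
play_rows([
  [0,0,-15,0,0,0],
  [0,0,-30,0,0,0],
  [0,0,-35,0,0,0],
  [0,0,-35,0,0,0],
  [0,0,0,0,0,0],
])

```text
time: 13.33
tool_pos: [0.4633, -0.0052, 0.2326]
tool_rot: [0.003, 0.946, 0.324, 0.006]
contact_force: [0.8, -0.4, 1.8]
gripper_width: 0.997
grasp_force: 0.0
```

Emit:
play_rows([
  [-20,25,0,0,0,0],
  [-20,25,0,0,0,0],
  [-20,25,0,0,0,0],
  [-20,25,0,0,0,0],
  [-20,25,0,0,0,0],
])

```text
time: 13.75
tool_pos: [0.4568, -0.1661, 0.224]
tool_rot: [-0.0, 0.946, 0.324, 0.0]
contact_force: [0.5, 0.6, 0.9]
gripper_width: 1.001
grasp_force: 0.0
```

Emit:
play_rows([
  [-10,30,0,0,0,0],
  [-10,30,0,0,0,0],
  [0,30,0,0,0,0],
  [0,0,0,0,0,0],
  [0,0,0,0,0,0],
])

```text
time: 14.17
tool_pos: [0.4964, -0.2489, 0.2232]
tool_rot: [-0.001, 0.946, 0.323, -0.0]
contact_force: [0.1, -0.0, -0.1]
gripper_width: 0.995
grasp_force: 0.0
```

Run:
```python
from h import *
f=imaging.grab_frame("scene");g=imaging.grab_frame("top");s=manip.state();print(s["tool_pos"],s["time"],s["contact_force"])
x,y=268,180
print(w2pix(f,[[.4596,-.0037,.123],[.4596,-.0037,.095]])-[x-35,y-35])
a=cv2.resize(f["image"][y-35:y+35,x-35:x+35,::-1],(400,400),interpolation=cv2.INTER_CUBIC)
x,y=262,180
b=cv2.resize(g["image"][y-25:y+25,x-25:x+25,::-1],(400,400),interpolation=cv2.INTER_CUBIC)
cv2.imwrite("pics/c7.png",np.hstack([a,b]))
```

```text
[ 0.49599881 -0.24745229  0.22370255] 14.2667 [0.36865071 0.43084027 0.10695012]
[[35.35402846 25.17612304]
 [35.08873563 37.05883932]]
```

View pics/c7.png

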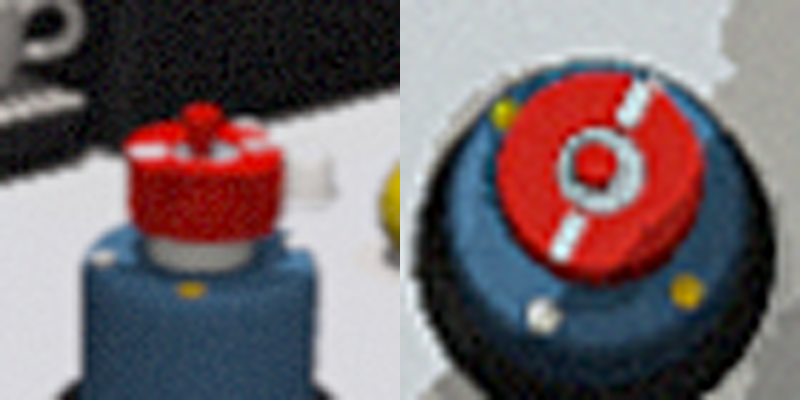

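The ring is level and at the right height, with its marks ((635,100) to (565,240)) parallel to the white dots to within about 2°. I'm handing in.

```bash
python3 -c "
from plant import manip
print(manip.job_done())"
```

```text
the job is handed in; nothing more can be done
None
```

The blue jar is closed and handed in at about 14 s on the robot's clock: the red-knobbed disk is seated, the red ring was turned to its stop with its marks about 2° off the white dots in the last picture, and the gripper is clear; no verdict came back.

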